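Put four loudspeaker drivers on their own mounting boards

TASK

The four loudspeaker drivers on the bench have been laid on each other's mounting boards. Move them round so that each one lies flat, magnet up, in the middle of the board of its own shape and size: large round driver on large round board, small round on small round, large square on large square, small square on small square. The empty black rubber mat is free for parking one on the way; how the drivers are turned does not matter.

Things in the scene. Friction and masses are not known exactly. Their poses are not given: they have to be found in the camera images.
- driver_large_round_mid (a point): large round loudspeaker driver lying face down: at the bottom a thin black round flange 74 mm in diameter, 5 mm thick, above it a black basket (cone) that narrows upwards, and on top an upright round bare-steel magnet 50 mm in diameter that fills the top 34 mm (grip it there, from above, any way round). 56 mm high in all, about 450 g. This point is on its axis, half-way up (28 mm above its underside); its z axis points up along the driver.
- driver_small_round_mid (a point): small round loudspeaker driver lying face down: at the bottom a thin black round flange 52 mm in diameter, 4 mm thick, above it a black basket (cone) that narrows upwards, and on top an upright round bare-steel magnet 34 mm in diameter that fills the top 26 mm (grip it there, from above, any way round). 44 mm high in all, about 180 g. This point is on its axis, half-way up (22 mm above its underside); its z axis points up along the driver.
- driver_large_square_mid (a point): large square loudspeaker driver lying face down: at the bottom a thin black square flange 74 mm wide, 5 mm thick, above it a black basket (cone) that narrows upwards, and on top an upright round bare-steel magnet 50 mm in diameter that fills the top 34 mm (grip it there, from above, any way round). 56 mm high in all, about 450 g. This point is on its axis, half-way up (28 mm above its underside); its z axis points up along the driver.
- driver_small_square_mid (a point): small square loudspeaker driver lying face down: at the bottom a thin black square flange 52 mm wide, 4 mm thick, above it a black basket (cone) that narrows upwards, and on top an upright round bare-steel magnet 34 mm in diameter that fills the top 26 mm (grip it there, from above, any way round). 44 mm high in all, about 180 g. This point is on its axis, half-way up (22 mm above its underside); its z axis points up along the driver.
- board_large_round_top (a point): large round mounting board of pale plywood, 120 mm in diameter, 12 mm thick, fixed flat on the bench, with a flat top and a small dark stained disc (36 mm) marking its middle. This point is the centre of its top face; z up.
- board_small_round_top (a point): small round mounting board of pale plywood, 92 mm in diameter, 12 mm thick, fixed flat on the bench, with a flat top and a small dark stained disc (28 mm) marking its middle. This point is the centre of its top face; z up.
- board_large_square_top (a point): large square mounting board of pale plywood, 120 mm wide, 12 mm thick, fixed flat on the bench, with a flat top and a small dark stained disc (36 mm) marking its middle. This point is the centre of its top face; z up.
- board_small_square_top (a point): small square mounting board of pale plywood, 92 mm wide, 12 mm thick, fixed flat on the bench, with a flat top and a small dark stained disc (28 mm) marking its middle. This point is the centre of its top face; z up.
- mat_top (a point): flat black rubber mat, 120 x 90 mm, 4 mm thick, fixed on the bench, empty at the start. This point is the centre of its top face; x along its long side, z up.
There are look-alikes about, which are no part of the job. Leave any orange look-alike of the part that bears driver_large_round_mid alone. Leave any green look-alike of the part that bears driver_large_square_mid alone.

How it is judged (in metres and radians):
At the end, for the whole second after the job is handed in: Each driver lies flat (within about 6 degrees, underside on the board to 4 mm), magnet up and at rest on the board of its own shape and size, its axis within 14 mm of the board's centre (horizontal distance between driver_large_round_mid and board_large_round_top below 0.014 m and z of driver_large_round_mid in the frame of board_large_round_top between 0.024 and 0.032 m and angle between each of driver_large_round_mid, driver_small_round_mid, driver_large_square_mid, driver_small_square_mid's own z axis and vertical below 0.1 rad and linear speed of each of driver_large_round, driver_small_round, driver_large_square, driver_small_square below 0.02 m/s and horizontal distance between driver_small_round_mid and board_small_round_top below 0.014 m and z of driver_small_round_mid in the frame of board_small_round_top between 0.018 and 0.026 m and horizontal distance between driver_large_square_mid and board_large_square_top below 0.014 m and z of driver_large_square_mid in the frame of board_large_square_top between 0.024 and 0.032 m and horizontal distance between driver_small_square_mid and board_small_square_top below 0.014 m and z of driver_small_square_mid in the frame of board_small_square_top between 0.018 and 0.026 m); the robot touches nothing.
It also fails if it takes over 138 s, if anything falls off the work surface, if the arm or the gripper's body presses on something with over 40 N, if the wrist force passes 120 N, or if a joint passes its speed limit or range.

ROBOT

A 6-joint arm with a two-finger parallel gripper is mounted at the origin on the work surface. World frame = base frame: x ahead of the robot, y to its left, z up, the work surface at z = 0. Lengths are in mm, angles in degrees, forces in N, time in s.
With the tool pointing down it reaches from about 300 to 850 mm from the base axis. Payload 4.2 kg.
Tool frame: the origin (TCP) lies between the finger pads; the fingertips stand 19 mm ahead of it and the grasp point (between the pads) is the TCP; z points along the fingers, x is the direction in which the jaws open and shut, and the axes are right-handed (so a half turn about z gives the same grasp; the last joint's range is limited). The gripper opens to 91 mm and grips with 3 to 60 N. Pads are 32 mm wide; open, the fingers measure 118 mm over their backs; the gripper's body (76 mm by 178 mm) begins 60 mm behind the grasp point.
Start: joints at [64.744, 18.312, 89.639, -0, 72.044, -1.146], TCP at [234.886, 524.852, 232.976] pointing down, gripper open.
Joint ranges: [-177.97, 177.97], [-48.28, 115.42], [12.27, 149.76], [-77.06, 257.06], [2.81, 150.46], [-146.56, 146.56]. Speed limits (degrees/s): [147.25, 147.25, 180, 180, 180, 180].

INTERFACE

Orientations are given as [roll, pitch, yaw] about the fixed x, y, z axes, in that order (R = Rz(yaw) Ry(pitch) Rx(roll)).
In Python, from workcell import sensors, grab_frame, env gives the robot as it stands.
- The arm moves only by the tool servo_tool, never from a script. Its argument "motion" is one flat list of numbers, 7 for each row, row after row: the shift along the world's x, y, z in mm, then the turn, a rotation vector about the world's x, y, z in rad, then the opening in per cent of the stroke, from 0 (shut) to 100 (fully open). In form: [x, y, z, rx, ry, rz, grip, x, y, z, rx, ry, rz, grip, ...]. A call has 1 to 10 rows; each row shifts and turns the commanded pose from where the row before left it; what a row does not reach is not made up. A row lasts 1/12 s, in which the tool goes at most 41.7 mm and 7.16 degrees, less where a joint would pass 70% of its speed; a pose out of reach is approached as far as the arm can. A call with a gripper value outside its range is refused whole. The fingers move at their own pace and stop on an object; "newtons" is the grip in N (left out, the last holds). Time passes only in rows, so rows that do not move let the fingers close. It gives the time, the measured TCP pose, the force and the opening at its end, in the units of the state.
- sensors.state(): the state, without advancing time (a new reading comes with each control period).
- grab_frame(name): name is "scene" or "top" or "wrist"; returns a dict with "image" (400x640x3 uint8, red, green, blue), "depth" (400x640 float32, mm along the optical axis (not along the pixel's ray), 0 where there is no reading), "fx", "fy", "cx", "cy" (pixels), "extrinsics" (4x4, takes a point from camera to world coordinates); the wrist camera has in their place "T_tool_cam" (4x4, takes a point from camera to tool coordinates, whose origin is the TCP and whose axes are the tool frame's). Camera axes: x right, y up, looking along -z (the intrinsics and any distortion apply to the point x, -y, -z); pixel columns grow to the right and rows downward; lengths in mm; the calibration is good to about 2 mm. A picture is of the moment at which its call begins: read the wrist's pose just before it.
- env.job_done(): hands the job in, once; it reports no verdict.
The state is a dict: "time_s": time; "qpos": joint angles; "qvel": joint speeds; "effort": joint torques, N m; "ee_pos": TCP position; "ee_rot": TCP orientation; "force": force on the tool from outside, world axes, zero at the start; "torque": the same for the moment, N m; "gripper_width": finger opening in mm.
Only numpy, scipy, OpenCV 4.12 (cv2) and the standard library are available. Lean on these libraries where they do the work, as an engineer would, in place of code of your own. Each camera call takes 0.05 s, during which the arm holds its last target.

## Working session

There is one attempt and no reset: what is moved stays moved. The work goes in short steps, Python scripts to look and compute and a tool call to move; the robot and the scene stay as the last step left them, time stands still between calls to the robot, and variables do not carry over. Pictures are saved under pics/ and viewed, and the job is handed in when it is done.

Besides the shell and the picture viewer there is one more tool, called after ">>>" by a JSON object that holds its "fn" and its "kwargs", one argument or row to a line. servo_tool: Moves the arm, as the interface text tells. Its arguments: {"type":"object","properties":{"motion":{"type":"array"},"newtons":{"type":"number"}},"required":["motion"]}

```bash
mkdir -p pics; ls
python3 - <<'E'
from workcell import sensors, grab_frame, env
import cv2
print(sensors.state())
for n in ("top","scene"):
    f=grab_frame(n); cv2.imwrite(f"pics/{n}0.png",f["image"][:,:,::-1]); print(n,f["fx"],f["cx"],f["cy"],f["extrinsics"].round(3).tolist(),[k for k in f])
E
```

```text
pics
{'time_s': 0.0, 'qpos': array([ 6.47446341e+01,  1.83516047e+01,  8.97053026e+01, -7.75352882e-05,
        7.20424227e+01, -1.14692534e+00]), 'qvel': array([-0.01476894,  0.06233102, -0.01178144,  0.04986259,  0.04234847,
        0.00196879]), 'effort': array([-7.71537325e-04, -4.12455726e+01, -2.31975657e+01,  7.27217761e-02,
        4.54355031e-02, -1.42866811e-04]), 'ee_pos': array([234.68174781, 524.42874692, 232.12808005]), 'ee_rot': array([-1.79998085e+02,  9.93114786e-02,  6.58915851e+01]), 'force': array([-0.47730653, -0.06326349,  0.17208834]), 'torque': array([-0.00033567, -0.03479647,  0.01533057]), 'gripper_width': 91.36228373610415}
top 423.3197715120148 319.1536210207899 193.49820111565427 [[0.017, 0.998, -0.063, 418.095], [-1.0, 0.018, 0.005, 2.601], [0.006, 0.062, 0.998, 1270.693], [0.0, 0.0, 0.0, 1.0]] ['image', 'depth', 'fx', 'fy', 'cx', 'cy', 'extrinsics']
scene 404.64012935056377 315.40725998566575 195.7557915422097 [[-0.628, -0.632, 0.454, 975.878], [0.778, -0.501, 0.379, 376.556], [-0.012, 0.592, 0.806, 910.762], [0.0, 0.0, 0.0, 1.0]] ['image', 'depth', 'fx', 'fy', 'cx', 'cy', 'extrinsics']
```

View pics/top0.png

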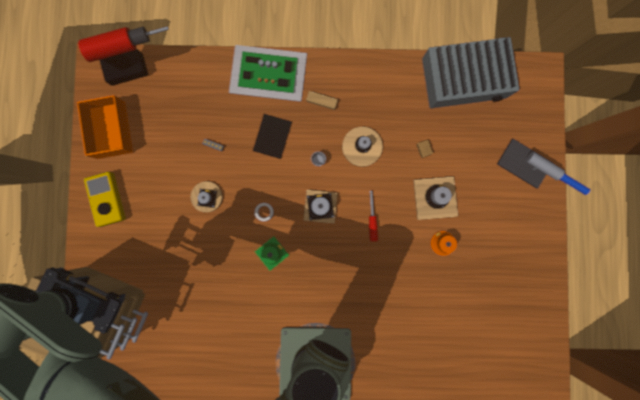

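View pics/scene0.png

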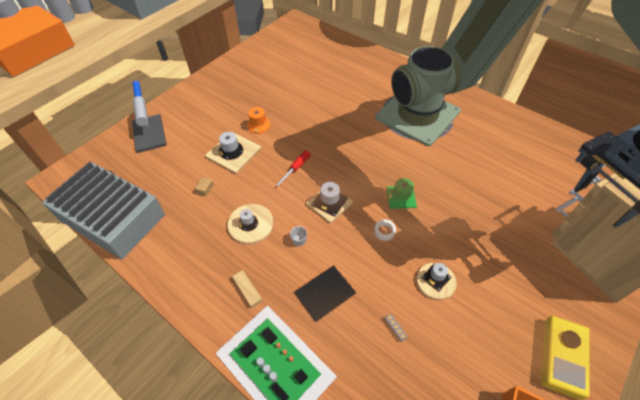

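```bash
cat > h.py <<'E'
import numpy as np, cv2
from workcell import sensors, grab_frame, env
from scipy.spatial.transform import Rotation as R
def T_tool(s):
    T=np.eye(4); T[:3,:3]=R.from_euler('xyz',s['ee_rot'],degrees=True).as_matrix(); T[:3,3]=s['ee_pos']; return T
def wrist():
    s=sensors.state(); f=grab_frame("wrist"); f["extrinsics"]=T_tool(s)@f["T_tool_cam"]; return f
def ray(f,u,v,z):
    E=f["extrinsics"]; d=E[:3,:3]@np.array([(u-f["cx"])/f["fx"],-(v-f["cy"])/f["fy"],-1.]); o=E[:3,3]
    return o+d*(z-o[2])/d[2]
def proj(f,p):
    E=f["extrinsics"]; q=E[:3,:3].T@(np.array(p)-E[:3,3]); return np.array([f["cx"]+f["fx"]*q[0]/-q[2], f["cy"]-f["fy"]*q[1]/-q[2]])
E
python3 - <<'E'
from h import *
f=grab_frame("top"); im=f["image"][:,:,::-1]
t=[cv2.resize(im[y-35:y+35,x-45:x+45],(400,300),interpolation=cv2.INTER_CUBIC) for x,y in [(206,197),(362,146),(320,206),(436,198)]]
cv2.imwrite("pics/c1.png",np.vstack([np.hstack(t[:2]),np.hstack(t[2:])]))
f=grab_frame("scene"); im=f["image"][:,:,::-1]
t=[cv2.resize(im[y-35:y+35,x-45:x+45],(400,300),interpolation=cv2.INTER_CUBIC) for x,y in [(436,280),(250,222),(330,200),(230,150)]]
cv2.imwrite("pics/c2.png",np.vstack([np.hstack(t[:2]),np.hstack(t[2:])]))
E
```

```text
(no output)
```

View pics/c1.png

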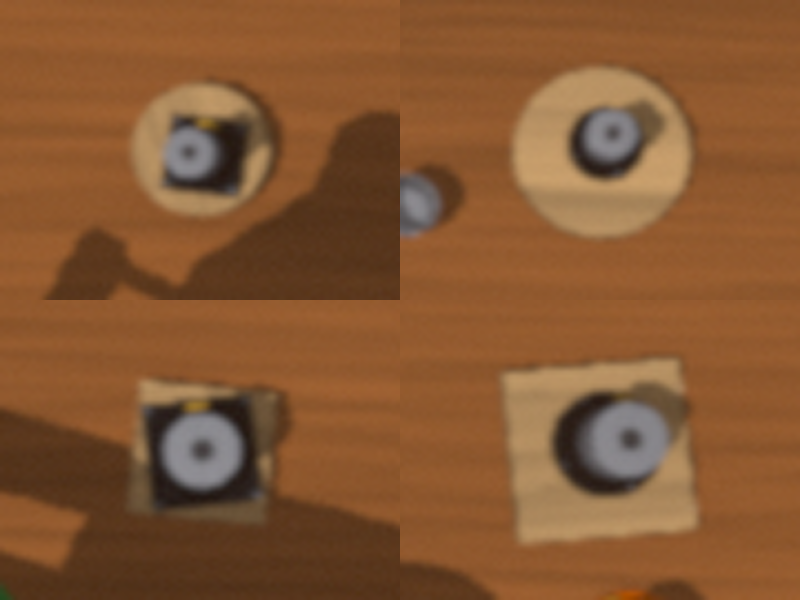

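View pics/c2.png

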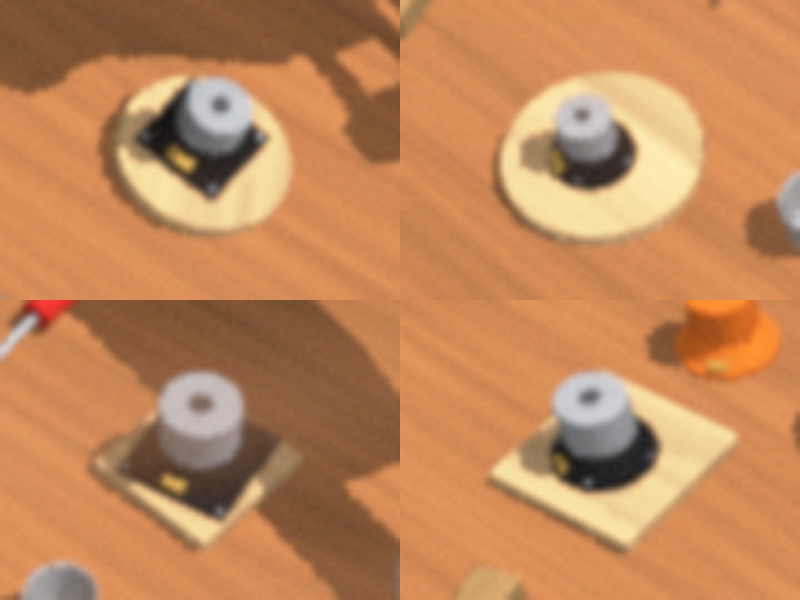

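```bash
cat >> h.py <<'E'
def cloud(f):
    v,u=np.mgrid[:400,:640]; d=f["depth"]
    P=np.stack([(u-f["cx"])/f["fx"]*d,-(v-f["cy"])/f["fy"]*d,-d,np.ones_like(d)],-1)
    W=(P@f["extrinsics"].T)[...,:3]; W[d==0]=np.nan; return W
def fitc(p):
    A=np.c_[2*p,np.ones(len(p))]; s=np.linalg.lstsq(A,(p**2).sum(1),rcond=None)[0]
    return s[:2],np.sqrt(s[2]+s[0]**2+s[1]**2)
def magnet(f,xy,ztop):
    W=cloud(f); m=(np.hypot(W[...,0]-xy[0],W[...,1]-xy[1])<50)&(abs(W[...,2]-ztop)<8)
    p=W[m]; h=cv2.convexHull(p[:,:2].astype(np.float32))
    return p[:,:2].mean(0).round(1), cv2.minEnclosingCircle(h), np.median(p[:,2]).round(1), len(p)
def pale(f,uv,r):
    im=cv2.cvtColor(f["image"],cv2.COLOR_RGB2HSV).astype(int); 
    return im
E
python3 - <<'E'
from h import *
for n,px in (("top",dict(SR=(206,197),LR=(362,146),SS=(320,206),LS=(436,198),mat=(272,136),org=(445,244),grn=(272,253))),("scene",dict(SR=(436,280),LR=(250,222),SS=(330,205),LS=(233,150),mat=(325,293)))):
    f=grab_frame(n); W=cloud(f); lab=f["image"]
    hsv=cv2.cvtColor(lab,cv2.COLOR_RGB2HSV)
    for k,(u,v) in px.items():
        c=ray(f,u,v,12)
        print(n,k,c.round(0)[:2],"table z",np.nanmedian(W[v-60:v+60,u-60:u+60,2]).round(1))
        if k in("SR","LR","SS","LS"):
            zt=68 if k in("SS","LS") else 56
            print("   mag",magnet(f,c,zt))
            print("   pixel RGB board/wood", [lab[v+dy,u+dx].tolist() for dx,dy in((-14,0),(14,0),(0,13),(-30,0),(30,0))])
E
```

```text
top SR [481. 333.] table z 0.6
   mag (array([477.7, 327.7]), ((477.8437194824219, 327.771484375), 16.983911514282227), np.float64(56.1), 114)
   pixel RGB board/wood [[176, 139, 95], [168, 133, 91], [171, 135, 93], [146, 89, 46], [86, 51, 27]]
top LR [ 642. -130.] table z 1.1
   mag (array([ 646.4, -132.4]), ((647.2950439453125, -132.53565979003906), 17.297544479370117), np.float64(56.3), 107)
   pixel RGB board/wood [[194, 154, 105], [196, 156, 106], [168, 133, 90], [135, 83, 44], [141, 86, 45]]
top SS [460.  -7.] table z 1.2
   mag (array([458.9,  -7.2]), ((459.0677490234375, -7.368128299713135), 24.745742797851562), np.float64(68.4), 241)
   pixel RGB board/wood [[158, 125, 84], [100, 77, 52], [86, 67, 47], [87, 53, 30], [148, 90, 45]]
top LS [ 490. -352.] table z 1.1
   mag (array([ 494.7, -354.5]), ((494.451904296875, -354.80682373046875), 25.229257583618164), np.float64(68.7), 245)
   pixel RGB board/wood [[170, 135, 91], [145, 131, 122], [175, 138, 94], [141, 86, 45], [138, 84, 42]]
top mat [667. 141.] table z 1.1
top org [ 354. -379.] table z 1.0
top grn [319. 133.] table z 
[... 363 characters left out ...]
828), 17.26776695251465), np.float64(55.2), 131)
   pixel RGB board/wood [[158, 127, 93], [252, 234, 177], [245, 219, 160], [213, 138, 87], [215, 140, 88]]
scene SS [469.   4.] table z 0.1
   mag (array([461.8,  -3.5]), ((459.6656494140625, -4.858555316925049), 25.71507453918457), np.float64(67.6), 253)
   pixel RGB board/wood [[88, 64, 46], [155, 126, 92], [244, 219, 160], [220, 145, 91], [134, 87, 57]]
scene LS [ 491. -348.] table z -0.0
   mag (array([ 498., -350.]), ((495.70953369140625, -350.65032958984375), 26.45609474182129), np.float64(67.2), 193)
   pixel RGB board/wood [[70, 59, 42], [237, 203, 149], [239, 207, 151], [213, 138, 86], [215, 141, 86]]
scene mat [675. 149.] table z 0.5
```

```bash
cat > b.py <<'E'
from h import *
C=dict(SR=(481,333),LR=(643,-129),SS=(460,-7),LS=(490,-352),mat=(667,141))
for n in("top","scene"):
    f=grab_frame(n); W=cloud(f)
    for k,c in C.items():
        r=85 if k[0]=="L" else 65
        if k=="mat":
            g=f["image"].max(-1)<70; lo,hi=0,10; r=85; m=g&(abs(W[...,2]-4)<5)
        else: m=abs(W[...,2]-12)<5
        m=m&(np.hypot(W[...,0]-c[0],W[...,1]-c[1])<r)
        m=cv2.morphologyEx(m.astype(np.uint8),cv2.MORPH_OPEN,np.ones((3,3)))>0
        p=W[m][:,:2].astype(np.float32); h=cv2.convexHull(p)
        if k[1]=="R": o=cv2.minEnclosingCircle(h); o2=fitc(h[:,0])
        else: o=cv2.minAreaRect(h); o2=""
        print(n,k,o,o2,np.median(W[m][:,2]).round(1),len(p))
E
python3 b.py
```

```text
top SR ((482.3078918457031, 332.7774658203125), 46.912315368652344) (array([482.27492961, 332.16861696]), np.float64(45.20423557046915)) 12.6 406
top LR ((642.0383911132812, -130.60955810546875), 59.95366668701172) (array([ 642.30369664, -131.21187784]), np.float64(58.8845723031061)) 12.2 886
top SS ((459.4683532714844, -7.908870697021484), (91.77397918701172, 91.79242706298828), 85.19788360595703)  12.3 225
top LS ((490.8133544921875, -351.544921875), (119.7934799194336, 120.45122528076172), 5.831175804138184)  12.4 973
top mat ((669.949462890625, 141.50335693359375), (85.79105377197266, 116.46028900146484), 74.89606475830078)  4.1 982
scene SR ((483.7590637207031, 335.7286682128906), 46.88956069946289) (array([483.89783643, 335.45403711]), np.float64(45.6302947539521)) 12.1 662
scene LR ((642.5547485351562, -128.4331817626953), 61.15167999267578) (array([ 642.92272724, -127.78347459]), np.float64(59.74862534510682)) 11.6 1070
scene SS ((461.525390625, -4.726970672607422), (94.95130157470703, 92.91364288330078), 87.1628189086914)  12.2 310
scene LS ((492.31121826171875, -349.1485900878906), (121.84770202636719, 122.21086883544922), 5.510013580322266)  11.5 721
scene mat ((671.2603149414062, 143.1444091796875), (82.20189666748047, 116.22512817382812), 73.20335388183594)  3.9 1377
```

Choice (top-view pixels):
- (206,197): small square driver on the small round board.
- (362,146): small round driver on the large round board.
- (320,206): large square driver on the small square board.
- (440,196): large round driver on the large square board.
- Left alone: orange (445,244) and green (272,253) look-alikes. The cup (320,158) and ring (264,212) could be mistaken for magnets, but they have no flange.

The crops confirm the shapes, and the heights and radii match the description. First I'll take the small square driver at (478.5, 329) to the mat.

>>> {"fn": "servo_tool", "kwargs": {
  "motion": [30.5, -24.4, -10, 0, 0, 0, 100, 30.5, -24.4, -10, 0, 0, 0, 100, 30.5, -24.4, -10, 0, 0, 0, 100, 30.5, -24.4, -10, 0, 0, 0, 100, 30.5, -24.4, -10, 0, 0, 0, 100, 30.5, -24.4, -10, 0, 0, 0, 100, 30.5, -24.4, -10, 0, 0, 0, 100, 30.3, -24.4, -10, 0, 0, 0, 100, 0, 0, 0, 0, 0, 0, 100, 0, 0, 0, 0, 0, 0, 100],
  "newtons": 35
}}

```text
time_s: 1.23
ee_pos: [479.7, 328.1, 152.2]
ee_rot: [-179.9, 0.1, 65.7]
force: [0.4, -0.7, -0.5]
gripper_width: 90.9
```

```bash
cat > w.py <<'E'
import sys
from h import *
s=sensors.state(); print(s['time_s'],s['ee_pos'].round(1),s['ee_rot'].round(1),s['qpos'].round(0),s['force'].round(1),s['gripper_width'])
f=wrist(); cv2.imwrite(f"pics/{sys.argv[1]}.png",f["image"][:,:,::-1])
if len(sys.argv)>4:
    W=cloud(f); x,y,zt=map(float,sys.argv[2:5]); 
    print(magnet(f,(x,y),zt), 'px',proj(f,(x,y,zt)))
    for nm in ('top','scene'): 
        try: print(nm,magnet(grab_frame(nm),(x,y),zt))
        except Exception as e: print(nm,'none')
E
python3 w.py w1 478.5 329.2 56
```

```text
1.2333 [479.7 328.1 152.2] [-1.799e+02  1.000e-01  6.570e+01] [ 33.  22.  96.   0.  62. -32.] [ 0.4 -0.7 -0.5] 90.94236664386682
(array([477.2, 329.9]), ((478.0144958496094, 329.4024963378906), 16.94057846069336), np.float64(55.2), 1635) px [324.60032104 206.41543682]
top none
scene (array([480.5, 331.3]), ((479.0897216796875, 330.59259033203125), 17.19778823852539), np.float64(55.7), 173)h.py:23: RuntimeWarning: Mean of empty slice.
  return p[:,:2].mean(0).round(1), cv2.minEnclosingCircle(h), np.median(p[:,2]).round(1), len(p)
  ret = um.true_divide(
```

>>> {"fn": "servo_tool", "kwargs": {
  "motion": [-1.5, 1, -34, 0, 0, 0, 100, 0, 0, -34, 0, 0, 0, 100, 0, 0, -25, 0, 0, 0, 100, 0, 0, -9, 0, 0, 0, 100, 0, 0, 0, 0, 0, 0, 100, 0, 0, 0, 0, 0, 0, 30, 0, 0, 0, 0, 0, 0, 30, 0, 0, 0, 0, 0, 0, 30, 0, 0, 0, 0, 0, 0, 30]
}}

```text
time_s: 2.13
ee_pos: [478.0, 331.3, 52.6]
ee_rot: [179.9, -0.2, 65.9]
force: [0.5, 0.9, 1.1]
gripper_width: 67.3
```

>>> {"fn": "servo_tool", "kwargs": {
  "motion": [0, 0, -2, 0, 0, 0, 10, 0, 0, 0, 0, 0, 0, 10, 0, 0, 0, 0, 0, 0, 10, 0, 0, 0, 0, 0, 0, 10, 0, 0, 0, 0, 0, 0, 10, 0, 0, 0, 0, 0, 0, 10, 0, 0, 0, 0, 0, 0, 10]
}}

```text
time_s: 2.72
ee_pos: [477.2, 330.6, 49.0]
ee_rot: [180.0, 0.0, 65.9]
force: [-0.4, -0.4, 1.1]
gripper_width: 33.3
```

>>> {"fn": "servo_tool", "kwargs": {
  "motion": [0, 0, 15, 0, 0, 0, 0, 0, 0, 35, 0, 0, 0, 0, 0, 0, 35, 0, 0, 0, 0, 24.2, -23.5, 15, 0, 0, 0, 0, 24.2, -23.5, 0, 0, 0, 0, 0, 24.2, -23.5, 0, 0, 0, 0, 0, 24.2, -23.5, 0, 0, 0, 0, 0, 24.2, -23.5, 0, 0, 0, 0, 0, 24.2, -23.5, 0, 0, 0, 0, 0, 24.2, -23.5, 0, 0, 0, 0, 0]
}}

```text
time_s: 3.55
ee_pos: [647.2, 164.7, 148.4]
ee_rot: [-179.9, 0.0, 65.9]
force: [0.5, 0.0, -2.2]
gripper_width: 33.5
```

>>> {"fn": "servo_tool", "kwargs": {
  "motion": [24, -23.5, 0, 0, 0, 0, 0, 0, 0, 0, 0, 0, 0, 0, 0, 0, 0, 0, 0, 0, 0]
}}

```text
time_s: 3.8
ee_pos: [671.1, 141.1, 147.8]
ee_rot: [-179.9, 0.0, 65.7]
force: [0.0, 0.1, -2.0]
gripper_width: 33.5
```

```bash
python3 w.py w2
```

```text
3.8 [671.1 141.1 147.8] [-179.9    0.    65.7] [ 11.  32.  81.   0.  68. -55.] [ 0.   0.1 -2. ] 33.45717784936705
```

View pics/w2.png

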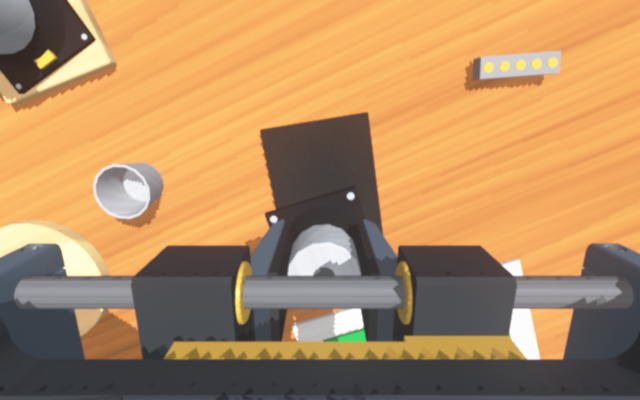

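The small square driver is held upright between the jaws at about (325,260), above the mat at (325,160). Now I'll lower it: grip height 49 over the 12 mm board gives TCP 41 over the 4 mm mat.

>>> {"fn": "servo_tool", "kwargs": {
  "motion": [0, 0, -34, 0, 0, 0, 0, 0, 0, -36, 0, 0, 0, 0, 0, 0, -20, 0, 0, 0, 0, 0, 0, -10, 0, 0, 0, 0, 0, 0, -4, 0, 0, 0, 0, 0, 0, -1, 0, 0, 0, 0, 0, 0, 0, 0, 0, 0, 0]
}}

```text
time_s: 4.43
ee_pos: [671.3, 143.4, 45.4]
ee_rot: [179.9, -0.1, 65.9]
force: [-0.5, 0.5, -1.2]
gripper_width: 33.5
```

>>> {"fn": "servo_tool", "kwargs": {
  "motion": [0, 0, -1, 0, 0, 0, 0, 0, 0, -1, 0, 0, 0, 0, 0, 0, 0, 0, 0, 0, 0]
}}

```text
time_s: 4.68
ee_pos: [671.1, 142.7, 43.0]
ee_rot: [179.9, -0.1, 65.9]
force: [0.3, 0.1, -1.7]
gripper_width: 33.4
```

>>> {"fn": "servo_tool", "kwargs": {
  "motion": [0, 0, -1, 0, 0, 0, 0, 0, 0, -1, 0, 0, 0, 0, 0, 0, 0, 0, 0, 0, 0]
}}

```text
time_s: 4.93
ee_pos: [671.0, 142.6, 41.0]
ee_rot: [179.9, -0.0, 65.9]
force: [-0.5, -0.0, 3.2]
gripper_width: 33.1
```

Contact felt (+5 N). Release and lift.

>>> {"fn": "servo_tool", "kwargs": {
  "motion": [0, 0, 0, 0, 0, 0, 80, 0, 0, 0, 0, 0, 0, 80, 0, 0, 0, 0, 0, 0, 80, 0, 0, 0, 0, 0, 0, 80, 0, 0, 0, 0, 0, 0, 80, 0, 0, 10, 0, 0, 0, 80, 0, 0, 30, 0, 0, 0, 80, 0, 0, 35, 0, 0, 0, 80, 0, 0, 35, 0, 0, 0, 80]
}}

```text
time_s: 5.68
ee_pos: [670.2, 142.6, 151.3]
ee_rot: [-179.9, 0.0, 65.9]
force: [0.5, 0.6, -0.5]
gripper_width: 72.9
```

>>> {"fn": "servo_tool", "kwargs": {
  "motion": [-3, -34, 0, 0, 0, 0, 100, -3, -34, 0, 0, 0, 0, 100, -3, -34, 0, 0, 0, 0, 100, -3, -34, 0, 0, 0, 0, 100, -3, -34, 0, 0, 0, 0, 100, -3, -34, 0, 0, 0, 0, 100, -3, -34, 0, 0, 0, 0, 100, -2, -35, 0, 0, 0, 0, 100, 0, 0, 0, 0, 0, 0, 100, 0, 0, 0, 0, 0, 0, 100]
}}

```text
time_s: 6.52
ee_pos: [647.4, -132.2, 150.6]
ee_rot: [180.0, -0.0, 65.7]
force: [-0.5, 0.4, 0.4]
gripper_width: 91.4
```

```bash
python3 w.py w3 648 -130.5 56 2>/dev/null
python3 - <<'E'
from h import *
print(magnet(grab_frame('top'),(671,142.5),48),magnet(grab_frame('scene'),(671,142.5),48))
E
```

```text
6.5167 [ 647.4 -132.2  150.6] [180.   -0.   65.7] [-13.  29.  84.   0.  66. -78.] [-0.5  0.4  0.4] 91.40651471835834
(array([ 646.5, -131.5]), ((647.5457763671875, -131.80633544921875), 16.987957000732422), np.float64(55.2), 1635) px [326.22710638 208.56957365]
top (array([ 642.8, -131.9]), ((646.9921264648438, -132.41322326660156), 16.83043670654297), np.float64(56.0), 71)
scene (array([ 652.1, -124.4]), ((649.45166015625, -129.63702392578125), 17.324420928955078), np.float64(54.9), 80)
(array([671.2, 140.3]), ((671.4027099609375, 141.32583618164062), 16.95491600036621), np.float64(48.1), 105) (array([673.6, 144.4]), ((672.0443115234375, 143.9333038330078), 17.463199615478516), np.float64(47.8), 171)
```

>>> {"fn": "servo_tool", "kwargs": {
  "motion": [0, 0, -35, 0, 0, 0, 100, 0, 0, -35, 0, 0, 0, 100, 0, 0, -21, 0, 0, 0, 60, 0, 0, -10, 0, 0, 0, 40, 0, 0, 0, 0, 0, 0, 10, 0, 0, 0, 0, 0, 0, 10, 0, 0, 0, 0, 0, 0, 10, 0, 0, 0, 0, 0, 0, 10, 0, 0, 0, 0, 0, 0, 10, 0, 0, 0, 0, 0, 0, 10]
}}

```text
time_s: 7.6
ee_pos: [648.2, -130.5, 50.2]
ee_rot: [179.9, -0.0, 65.9]
force: [-0.5, 0.1, -0.5]
gripper_width: 40.5
```

>>> {"fn": "servo_tool", "kwargs": {
  "motion": [0, 0, 0, 0, 0, 0, 10, 0, 0, 0, 0, 0, 0, 10, 0, 0, 0, 0, 0, 0, 10, 0, 0, 0, 0, 0, 0, 10, 0, 0, 0, 0, 0, 0, 10]
}}

```text
time_s: 8.02
ee_pos: [647.9, -130.6, 49.7]
ee_rot: [179.9, -0.0, 65.9]
force: [-1.3, 0.5, 5.5]
gripper_width: 33.3
```

>>> {"fn": "servo_tool", "kwargs": {
  "motion": [0, 0, 15, 0, 0, 0, 0, 0, 0, 35, 0, 0, 0, 0, 0, 0, 35, 0, 0, 0, 0, -11.8, 33.2, 15, 0, 0, 0, 0, -11.8, 33.2, 0, 0, 0, 0, 0, -11.8, 33.2, 0, 0, 0, 0, 0, -11.8, 33.2, 0, 0, 0, 0, 0, -11.8, 33.2, 0, 0, 0, 0, 0, -11.8, 33.2, 0, 0, 0, 0, 0, -11.8, 33.2, 0, 0, 0, 0, 0]
}}

```text
time_s: 8.85
ee_pos: [563.7, 103.5, 148.2]
ee_rot: [-179.9, 0.0, 65.9]
force: [0.3, 0.5, -2.2]
gripper_width: 33.3
```

>>> {"fn": "servo_tool", "kwargs": {
  "motion": [-11.8, 33.2, 0, 0, 0, 0, 0, -11.8, 33.2, 0, 0, 0, 0, 0, -11.8, 33.2, 0, 0, 0, 0, 0, -11.8, 33.2, 0, 0, 0, 0, 0, -11.8, 33.2, 0, 0, 0, 0, 0, -11.8, 33.2, 0, 0, 0, 0, 0, -11.8, 33.2, 0, 0, 0, 0, 0, 0, 0, 0, 0, 0, 0, 0, 0, 0, 0, 0, 0, 0, 0]
}}

```text
time_s: 9.6
ee_pos: [481.2, 335.8, 148.1]
ee_rot: [-180.0, 0.1, 66.1]
force: [-0.3, -0.1, -1.6]
gripper_width: 33.5
```

```bash
python3 w.py w4
```

```text
9.6 [481.2 335.8 148.1] [-1.80e+02  1.00e-01  6.61e+01] [ 34.  23.  95.  -0.  62. -32.] [-0.3 -0.1 -1.6] 33.510571881886364
```

View pics/w4.png

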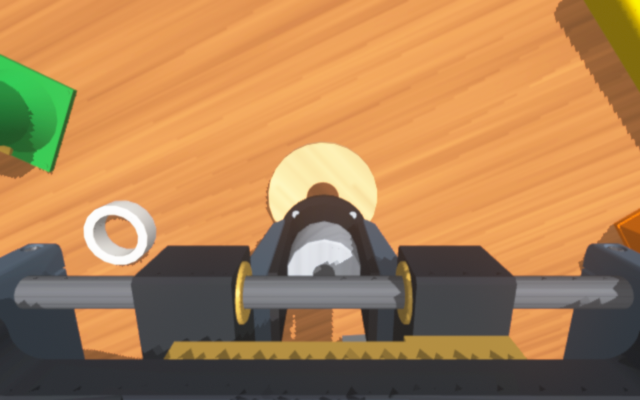

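The small round driver is held upright at (323,255), and the round board's free part shows at (323,190) with its stained spot. I'll lower it to TCP ≈ 50.

>>> {"fn": "servo_tool", "kwargs": {
  "motion": [1, -0.5, -34, 0, 0, 0, 0, 0, 0, -34, 0, 0, 0, 0, 0, 0, -18, 0, 0, 0, 0, 0, 0, -8, 0, 0, 0, 0, 0, 0, -1, 0, 0, 0, 0, 0, 0, -1, 0, 0, 0, 0, 0, 0, 0, 0, 0, 0, 0, 0, 0, 0, 0, 0, 0, 0]
}}

```text
time_s: 10.32
ee_pos: [484.4, 334.3, 54.5]
ee_rot: [179.9, -0.2, 65.9]
force: [0.6, -0.1, -0.6]
gripper_width: 33.2
```

>>> {"fn": "servo_tool", "kwargs": {
  "motion": [0, 0, -1, 0, 0, 0, 0, 0, 0, -1, 0, 0, 0, 0, 0, 0, 0, 0, 0, 0, 0, 0, 0, 0, 0, 0, 0, 0]
}}

```text
time_s: 10.65
ee_pos: [483.4, 334.0, 51.2]
ee_rot: [180.0, -0.0, 65.9]
force: [1.1, -0.5, -2.6]
gripper_width: 33.2
```

>>> {"fn": "servo_tool", "kwargs": {
  "motion": [0, 0, -1, 0, 0, 0, 0, 0, 0, -0.7, 0, 0, 0, 0, 0, 0, 0, 0, 0, 0, 0]
}}

```text
time_s: 10.9
ee_pos: [483.4, 334.1, 49.7]
ee_rot: [180.0, -0.0, 65.9]
force: [-2.1, -0.5, 3.1]
gripper_width: 33.3
```

>>> {"fn": "servo_tool", "kwargs": {
  "motion": [0, 0, 0, 0, 0, 0, 80, 0, 0, 0, 0, 0, 0, 80, 0, 0, 0, 0, 0, 0, 80, 0, 0, 0, 0, 0, 0, 80, 0, 0, 0, 0, 0, 0, 80, 0, 0, 10, 0, 0, 0, 80, 0, 0, 30, 0, 0, 0, 80, 0, 0, 35, 0, 0, 0, 80, 0, 0, 30, 0, 0, 0, 80]
}}

```text
time_s: 11.65
ee_pos: [483.5, 334.0, 156.5]
ee_rot: [180.0, -0.0, 65.9]
force: [-0.0, 0.2, 0.3]
gripper_width: 72.8
```

>>> {"fn": "servo_tool", "kwargs": {
  "motion": [1, -38, 0, 0, 0, 0, 100, 1, -38, 0, 0, 0, 0, 100, 1, -38, 0, 0, 0, 0, 100, 1, -38, 0, 0, 0, 0, 100, 1, -38, 0, 0, 0, 0, 100, 1, -38, 0, 0, 0, 0, 100, 1, -38, 0, 0, 0, 0, 100, 1, -38, 0, 0, 0, 0, 100, 1, -38, 0, 0, 0, 0, 100]
}}

```text
time_s: 12.4
ee_pos: [492.2, -9.8, 155.2]
ee_rot: [179.9, -0.0, 65.9]
force: [1.4, -0.2, 0.6]
gripper_width: 91.1
```

>>> {"fn": "servo_tool", "kwargs": {
  "motion": [0, -38, 0, 0, 0, 0, 100, 0, -38, 0, 0, 0, 0, 100, 0, -38, 0, 0, 0, 0, 100, 0, -38, 0, 0, 0, 0, 100, 0, -38, 0, 0, 0, 0, 100, 0, -38, 0, 0, 0, 0, 100, 1, -38, 0, 0, 0, 0, 100, 1, -38, 0, 0, 0, 0, 100, 0.5, -38, 0, 0, 0, 0, 100, 0, -3, 0, 0, 0, 0, 100]
}}

```text
time_s: 13.23
ee_pos: [495.1, -359.4, 155.0]
ee_rot: [179.8, 0.2, 65.7]
force: [0.3, 0.5, 0.1]
gripper_width: 91.2
```

>>> {"fn": "servo_tool", "kwargs": {
  "motion": [0, 0, 0, 0, 0, 0, 100]
}}

```text
time_s: 13.32
ee_pos: [494.6, -355.2, 154.6]
ee_rot: [180.0, 0.0, 65.7]
force: [-0.9, 0.9, -0.1]
gripper_width: 91.3
```

```bash
python3 w.py w5 495 -352.7 68 2>/dev/null
python3 - <<'E'
from h import *
print(magnet(grab_frame('top'),(483.4,334),56),magnet(grab_frame('scene'),(483.4,334),56))
E
```

```text
13.3167 [ 494.6 -355.2  154.6] [180.    0.   65.7] [ -37.   25.   92.    0.   64. -102.] [-0.9  0.9 -0.1] 91.3064273130543
(array([ 494. , -354.3]), ((495.2022705078125, -354.73541259765625), 25.02189064025879), np.float64(67.3), 3743) px [327.23415291 211.26499573]
top (array([ 488.6, -354.9]), ((494.02825927734375, -354.98797607421875), 24.967880249023438), np.float64(68.7), 109)
scene (array([ 498.1, -348.9]), ((496.14971923828125, -352.56024169921875), 25.640438079833984), np.float64(67.1), 185)
(array([482.8, 331.4]), ((483.6062927246094, 331.73883056640625), 16.9989070892334), np.float64(56.5), 114) (array([486.1, 335.2]), ((484.2882995605469, 335.99578857421875), 17.30044174194336), np.float64(55.9), 172)
```

The small round driver now sits within ~1 mm of its board centre. Next I'll grip the large round one.

>>> {"fn": "servo_tool", "kwargs": {
  "motion": [0, 1, -35, 0, 0, 0, 100, 0, 0, -35, 0, 0, 0, 100, 0, 0, -20, 0, 0, 0, 80, 0, 0, -9, 0, 0, 0, 60, 0, 0, 0, 0, 0, 0, 20, 0, 0, 0, 0, 0, 0, 20, 0, 0, 0, 0, 0, 0, 20, 0, 0, 0, 0, 0, 0, 20, 0, 0, 0, 0, 0, 0, 20, 0, 0, 0, 0, 0, 0, 20],
  "newtons": 50
}}

```text
time_s: 14.4
ee_pos: [495.8, -353.1, 57.1]
ee_rot: [179.8, 0.1, 65.9]
force: [-0.7, -0.6, 6.1]
gripper_width: 49.2
```

>>> {"fn": "servo_tool", "kwargs": {
  "motion": [0, 0, 0, 0, 0, 0, 20, 0, 0, 0, 0, 0, 0, 20, 0, 0, 0, 0, 0, 0, 20]
}}

```text
time_s: 14.65
ee_pos: [495.7, -353.1, 57.1]
ee_rot: [179.8, 0.1, 65.9]
force: [-0.7, -1.1, 5.9]
gripper_width: 49.1
```

>>> {"fn": "servo_tool", "kwargs": {
  "motion": [0, 0, 12, 0, 0, 0, 0, 0, 0, 30, 0, 0, 0, 0, 0, 0, 35, 0, 0, 0, 0, 18.3, 28, 20, 0, 0, 0, 0, 18.3, 28, 0, 0, 0, 0, 0, 18.3, 28, 0, 0, 0, 0, 0, 18.3, 28, 0, 0, 0, 0, 0, 18.3, 28, 0, 0, 0, 0, 0, 18.3, 28, 0, 0, 0, 0, 0, 18.3, 28, 0, 0, 0, 0, 0]
}}

```text
time_s: 15.48
ee_pos: [622.9, -154.3, 151.6]
ee_rot: [-179.9, -0.0, 65.9]
force: [0.6, 0.2, -3.3]
gripper_width: 49.3
```

>>> {"fn": "servo_tool", "kwargs": {
  "motion": [18.3, 28, 0, 0, 0, 0, 0, 0, 0, 0, 0, 0, 0, 0, 0, 0, 0, 0, 0, 0, 0]
}}

```text
time_s: 15.73
ee_pos: [641.3, -126.1, 151.2]
ee_rot: [-179.9, 0.0, 66.1]
force: [-0.3, -0.8, -2.6]
gripper_width: 49.4
```

```bash
python3 w.py w6; python3 b.py|grep -E "LS|SR"
```

```text
15.7333 [ 641.3 -126.1  151.2] [-179.9    0.    66.1] [-12.  29.  85.   0.  66. -78.] [-0.3 -0.8 -2.6] 49.40430438590394
top SR ((482.3888244628906, 332.40533447265625), 46.37491226196289) (array([482.39650327, 332.43965174]), np.float64(45.10282740341855)) 12.4 499
top LS ((490.8075866699219, -351.6598205566406), (119.85295104980469, 120.92222595214844), 5.862975597381592)  12.4 1394
scene SR ((482.7901306152344, 335.33197021484375), 46.81468963623047) (array([483.58798317, 335.23429129]), np.float64(45.61660540478299)) 12.1 677
scene LS ((498.20928955078125, -339.17486572265625), (55.78679275512695, 160.39154052734375), 58.32851791381836)  11.3 138
```

View pics/w6.png

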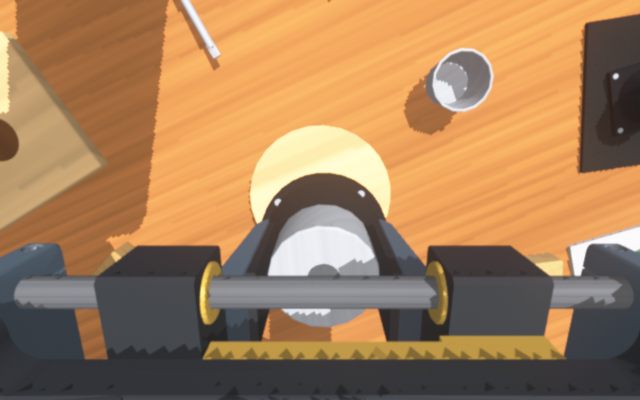

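The large round driver is held upright at (323,265) over the empty large round board at (320,190). Lowering.

>>> {"fn": "servo_tool", "kwargs": {
  "motion": [0, -1.5, -34, 0, 0, 0, 0, 0, 0, -33, 0, 0, 0, 0, 0, 0, -15, 0, 0, 0, 0, 0, 0, -8, 0, 0, 0, 0, 0, 0, -1, 0, 0, 0, 0, 0, 0, 0, 0, 0, 0, 0, 0, 0, 0, 0, 0, 0, 0, 0, 0, 0, 0, 0, 0, 0]
}}

```text
time_s: 16.55
ee_pos: [642.4, -130.0, 63.1]
ee_rot: [179.8, -0.0, 65.9]
force: [-0.3, 0.0, -3.6]
gripper_width: 49.7
```

>>> {"fn": "servo_tool", "kwargs": {
  "motion": [0, 0, -2, 0, 0, 0, 0, 0, 0, -1, 0, 0, 0, 0, 0, 0, -1, 0, 0, 0, 0, 0, 0, 0, 0, 0, 0, 0, 0, 0, 0, 0, 0, 0, 0]
}}

```text
time_s: 16.97
ee_pos: [641.3, -129.4, 57.3]
ee_rot: [-180.0, -0.0, 65.9]
force: [0.4, -0.2, -3.6]
gripper_width: 49.5
```

>>> {"fn": "servo_tool", "kwargs": {
  "motion": [0, 0, -0.8, 0, 0, 0, 0, 0, 0, -0.7, 0, 0, 0, 0, 0, 0, 0, 0, 0, 0, 0]
}}

```text
time_s: 17.22
ee_pos: [641.3, -129.4, 57.2]
ee_rot: [180.0, -0.0, 65.9]
force: [-2.9, 1.3, 4.3]
gripper_width: 49.0
```

>>> {"fn": "servo_tool", "kwargs": {
  "motion": [0, 0, 0, 0, 0, 0, 95, 0, 0, 0, 0, 0, 0, 95, 0, 0, 0, 0, 0, 0, 95, 0, 0, 0, 0, 0, 0, 95, 0, 0, 0, 0, 0, 0, 95, 0, 0, 10, 0, 0, 0, 100, 0, 0, 30, 0, 0, 0, 100, 0, 0, 35, 0, 0, 0, 100, 0, 0, 25, 0, 0, 0, 100]
}}

```text
time_s: 17.97
ee_pos: [642.0, -129.7, 159.0]
ee_rot: [179.8, -0.0, 65.9]
force: [0.7, -0.5, 0.4]
gripper_width: 90.9
```

>>> {"fn": "servo_tool", "kwargs": {
  "motion": [-30.3, 20.6, 0, 0, 0, 0, 100, -30.3, 20.6, 0, 0, 0, 0, 100, -30.3, 20.6, 0, 0, 0, 0, 100, -30.3, 20.6, 0, 0, 0, 0, 100, -30.3, 20.6, 0, 0, 0, 0, 100, -30.5, 20.4, 0, 0, 0, 0, 100, 0, 0, 0, 0, 0, 0, 100, 0, 0, 0, 0, 0, 0, 100]
}}

```text
time_s: 18.63
ee_pos: [458.3, -5.4, 156.8]
ee_rot: [179.9, -0.0, 66.0]
force: [1.1, 0.3, -0.3]
gripper_width: 91.1
```

```bash
python3 w.py w7 459.3 -6 68 2>/dev/null
python3 - <<'E'
from h import *
for n in('top','scene'):
  f=grab_frame(n);print(n,magnet(f,(642,-129.5),68))
E
python3 b.py | grep -E "LR|LS"
```

```text
18.6333 [458.3  -5.4 156.8] [179.9  -0.   66. ] [ -2.  12. 111.  -0.  57. -68.] [ 1.1  0.3 -0.3] 91.07332869436361
(array([458.1,  -6.2]), ((459.3326416015625, -6.590750694274902), 25.043338775634766), np.float64(67.2), 3672) px [323.57693504 212.64500093]
top none
scene (array([463.9,  -3.9]), ((460.98529052734375, -5.033097267150879), 25.079355239868164), np.float64(67.6), 227)
top (array([ 640.6, -129.8]), ((641.3589477539062, -129.69631958007812), 25.094972610473633), np.float64(68.2), 237)
scene (array([ 643.1, -125.7]), ((641.9105834960938, -128.0048065185547), 25.77763557434082), np.float64(67.4), 278)
top LR ((642.1387329101562, -130.23910522460938), 60.290557861328125) (array([ 641.85668023, -130.19677112]), np.float64(58.96851942740612)) 12.2 679
top LS ((490.87579345703125, -351.8367004394531), (120.10408782958984, 120.62126159667969), 5.861684799194336)  12.4 1418
scene LR ((642.9984130859375, -127.98294067382812), 60.60139846801758) (array([ 643.36353248, -127.54958341]), np.float64(59.41168268231249)) 11.7 762
scene LS ((491.49298095703125, -349.3066711425781), (121.16992950439453, 124.81905364990234), 6.150396347045898)  11.5 1170
```

>>> {"fn": "servo_tool", "kwargs": {
  "motion": [1, -0.5, -35, 0, 0, 0, 100, 0, 0, -35, 0, 0, 0, 100, 0, 0, -20, 0, 0, 0, 80, 0, 0, -9.5, 0, 0, 0, 60, 0, 0, 0, 0, 0, 0, 20, 0, 0, 0, 0, 0, 0, 20, 0, 0, 0, 0, 0, 0, 20, 0, 0, 0, 0, 0, 0, 20, 0, 0, 0, 0, 0, 0, 20, 0, 0, 0, 0, 0, 0, 20]
}}

```text
time_s: 19.82
ee_pos: [461.1, -6.8, 57.2]
ee_rot: [179.9, -0.0, 65.9]
force: [0.3, -1.3, 4.0]
gripper_width: 49.3
```

>>> {"fn": "servo_tool", "kwargs": {
  "motion": [0, 0, 0, 0, 0, 0, 20, 0, 0, 0, 0, 0, 0, 20, 0, 0, 0, 0, 0, 0, 20]
}}

```text
time_s: 20.07
ee_pos: [461.2, -6.8, 57.2]
ee_rot: [179.9, -0.0, 65.9]
force: [-0.1, -1.1, 6.4]
gripper_width: 49.4
```

>>> {"fn": "servo_tool", "kwargs": {
  "motion": [0, 0, 12, 0, 0, 0, 0, 0, 0, 30, 0, 0, 0, 0, 0, 0, 35, 0, 0, 0, 0, 3, -34.4, 20, 0, 0, 0, 0, 3, -34.4, 0, 0, 0, 0, 0, 3, -34.4, 0, 0, 0, 0, 0, 3, -34.4, 0, 0, 0, 0, 0, 3, -34.4, 0, 0, 0, 0, 0, 3, -34.4, 0, 0, 0, 0, 0, 3, -34.4, 0, 0, 0, 0, 0]
}}

```text
time_s: 20.9
ee_pos: [480.2, -248.5, 152.2]
ee_rot: [-179.8, -0.0, 65.9]
force: [-0.1, 0.3, -4.2]
gripper_width: 49.5
```

>>> {"fn": "servo_tool", "kwargs": {
  "motion": [3, -34.4, 0, 0, 0, 0, 0, 3, -34.4, 0, 0, 0, 0, 0, 3, -34.4, 0, 0, 0, 0, 0, 0, 0, 0, 0, 0, 0, 0, 0, 0, 0, 0, 0, 0, 0]
}}

```text
time_s: 21.32
ee_pos: [489.3, -351.6, 151.6]
ee_rot: [-179.8, -0.1, 65.7]
force: [0.2, 0.8, -5.0]
gripper_width: 49.5
```

```bash
python3 w.py w8; python3 b.py | grep -E "SS"
```

```text
21.3167 [ 489.3 -351.6  151.6] [-1.798e+02 -1.000e-01  6.570e+01] [ -37.   24.   93.    0.   63. -103.] [ 0.2  0.8 -5. ] 49.514682481378706
top SS ((459.4790344238281, -8.01995849609375), (92.2187728881836, 91.8250961303711), 85.38394927978516)  12.3 860
scene SS ((461.0483703613281, -5.079921722412109), (92.91368865966797, 93.65185546875), 85.79912567138672)  11.6 936
```

View pics/w8.png

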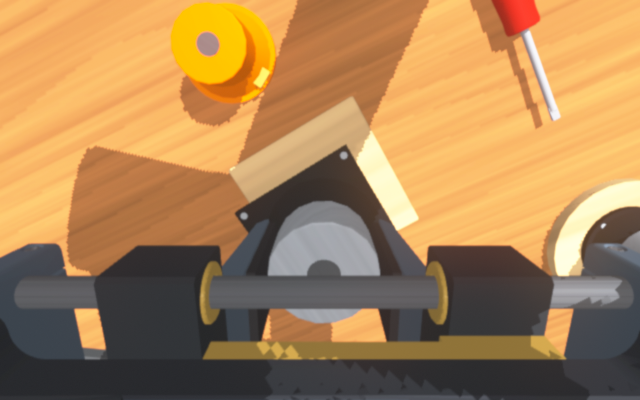

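The large square driver is held upright at (323,265) over the large square board at (330,180). The orange look-alike at (215,50) is clear of the gripper. Lowering.

>>> {"fn": "servo_tool", "kwargs": {
  "motion": [1, 0, -34, 0, 0, 0, 0, 0, 0, -33, 0, 0, 0, 0, 0, 0, -15, 0, 0, 0, 0, 0, 0, -8, 0, 0, 0, 0, 0, 0, -1, 0, 0, 0, 0, 0, 0, -1, 0, 0, 0, 0, 0, 0, 0, 0, 0, 0, 0, 0, 0, 0, 0, 0, 0, 0]
}}

```text
time_s: 22.13
ee_pos: [492.3, -351.1, 62.9]
ee_rot: [179.8, 0.0, 65.9]
force: [0.0, 1.2, -4.0]
gripper_width: 49.3
```

>>> {"fn": "servo_tool", "kwargs": {
  "motion": [0, 0, -1, 0, 0, 0, 0, 0, 0, 0, 0, 0, 0, 0, 0, 0, 0, 0, 0, 0, 0]
}}

```text
time_s: 22.38
ee_pos: [491.4, -350.8, 60.8]
ee_rot: [180.0, 0.0, 65.9]
force: [-0.4, -0.4, -4.5]
gripper_width: 49.4
```

>>> {"fn": "servo_tool", "kwargs": {
  "motion": [0, 0, -1, 0, 0, 0, 0, 0, 0, -1, 0, 0, 0, 0, 0, 0, -0.7, 0, 0, 0, 0, 0, 0, 0, 0, 0, 0, 0, 0, 0, 0, 0, 0, 0, 0]
}}

```text
time_s: 22.8
ee_pos: [491.3, -350.7, 57.5]
ee_rot: [-180.0, -0.0, 65.9]
force: [0.0, 0.8, -3.5]
gripper_width: 49.5
```

>>> {"fn": "servo_tool", "kwargs": {
  "motion": [0, 0, -0.7, 0, 0, 0, 0, 0, 0, -0.5, 0, 0, 0, 0, 0, 0, 0, 0, 0, 0, 0]
}}

```text
time_s: 23.05
ee_pos: [491.3, -350.7, 57.3]
ee_rot: [180.0, -0.0, 65.9]
force: [-3.0, 1.3, 4.1]
gripper_width: 49.0
```

>>> {"fn": "servo_tool", "kwargs": {
  "motion": [0, 0, 0, 0, 0, 0, 95, 0, 0, 0, 0, 0, 0, 95, 0, 0, 0, 0, 0, 0, 95, 0, 0, 0, 0, 0, 0, 95, 0, 0, 0, 0, 0, 0, 95, 0, 0, 10, 0, 0, 0, 100, 0, 0, 30, 0, 0, 0, 100, 0, 0, 35, 0, 0, 0, 100, 0, 0, 25, 0, 0, 0, 100]
}}

```text
time_s: 23.8
ee_pos: [491.9, -351.1, 159.5]
ee_rot: [179.8, 0.0, 65.9]
force: [0.6, 0.3, 0.2]
gripper_width: 91.3
```

>>> {"fn": "servo_tool", "kwargs": {
  "motion": [12.9, 35.2, 0, 0, 0, 0, 100, 12.9, 35.2, 0, 0, 0, 0, 100, 12.9, 35.2, 0, 0, 0, 0, 100, 12.9, 35.2, 0, 0, 0, 0, 100, 12.9, 35.2, 0, 0, 0, 0, 100, 12.9, 35.2, 0, 0, 0, 0, 100, 12.9, 35.2, 0, 0, 0, 0, 100]
}}

```text
time_s: 24.38
ee_pos: [582.1, -102.5, 157.3]
ee_rot: [179.9, -0.0, 65.9]
force: [0.3, 0.5, 0.4]
gripper_width: 91.3
```

>>> {"fn": "servo_tool", "kwargs": {
  "motion": [12.9, 35.2, 0, 0, 0, 0, 100, 12.9, 35.2, 0, 0, 0, 0, 100, 12.9, 35.2, 0, 0, 0, 0, 100, 12.9, 35.2, 0, 0, 0, 0, 100, 12.9, 35.2, 0, 0, 0, 0, 100, 12.9, 35.2, 0, 0, 0, 0, 100, 12.9, 35.2, 0, 0, 0, 0, 100, 0, 0, 0, 0, 0, 0, 100, 0, 0, 0, 0, 0, 0, 100]
}}

```text
time_s: 25.13
ee_pos: [672.1, 144.1, 156.5]
ee_rot: [180.0, -0.0, 66.1]
force: [-0.5, -0.4, 0.3]
gripper_width: 91.2
```

```bash
python3 w.py w9 671.7 142.6 48 2>/dev/null
python3 - <<'E'
from h import *
for n in('top','scene'):
  f=grab_frame(n);print(n,magnet(f,(491.5,-350.5),68))
E
```

```text
25.1333 [672.1 144.1 156.5] [180.   -0.   66.1] [ 11.  31.  80.  -0.  69. -55.] [-0.5 -0.4  0.3] 91.21647552121
(array([671.1, 142.3]), ((671.892822265625, 142.0160675048828), 16.927684783935547), np.float64(47.1), 1484) px [321.70769968 203.9136126 ]
top (array([669.2, 146.1]), ((668.9530639648438, 145.99969482421875), 9.312106132507324), np.float64(46.0), 4)
scene (array([680.6, 141.8]), ((672.89990234375, 143.8687744140625), 16.63370132446289), np.float64(47.3), 86)
top (array([ 489.2, -349.8]), ((489.21063232421875, -350.348388671875), 25.344762802124023), np.float64(68.1), 247)
scene (array([ 491.9, -346.2]), ((489.7676696777344, -347.07989501953125), 26.904064178466797), np.float64(67.2), 189)
```

Large square is within ~2 mm of centre. Now I'll regrip the small square from the mat (TCP ≈ 42).

>>> {"fn": "servo_tool", "kwargs": {
  "motion": [0, -1.5, -36, 0, 0, 0, 100, 0, 0, -37, 0, 0, 0, 100, 0, 0, -30, 0, 0, 0, 60, 0, 0, -10, 0, 0, 0, 40, 0, 0, 0, 0, 0, 0, 10, 0, 0, 0, 0, 0, 0, 10, 0, 0, 0, 0, 0, 0, 10, 0, 0, 0, 0, 0, 0, 10, 0, 0, 0, 0, 0, 0, 10, 0, 0, 0, 0, 0, 0, 10],
  "newtons": 35
}}

```text
time_s: 26.22
ee_pos: [672.6, 140.8, 44.9]
ee_rot: [179.9, -0.1, 65.9]
force: [-0.2, -0.1, -0.2]
gripper_width: 40.7
```

>>> {"fn": "servo_tool", "kwargs": {
  "motion": [0, 0, 0, 0, 0, 0, 10, 0, 0, 0, 0, 0, 0, 10, 0, 0, 0, 0, 0, 0, 10, 0, 0, 0, 0, 0, 0, 10, 0, 0, 0, 0, 0, 0, 10]
}}

```text
time_s: 26.63
ee_pos: [672.4, 140.9, 44.3]
ee_rot: [179.9, -0.1, 65.9]
force: [-0.2, -0.1, 6.1]
gripper_width: 32.9
```

>>> {"fn": "servo_tool", "kwargs": {
  "motion": [0, 0, 15, 0, 0, 0, 0, 0, 0, 35, 0, 0, 0, 0, 0, 0, 35, 0, 0, 0, 0, -26.5, -18.4, 20, 0, 0, 0, 0, -26.5, -18.4, 0, 0, 0, 0, 0, -26.5, -18.4, 0, 0, 0, 0, 0, -26.5, -18.4, 0, 0, 0, 0, 0, -26.5, -18.4, 0, 0, 0, 0, 0, -26.5, -18.4, 0, 0, 0, 0, 0, -26.5, -18.4, 0, 0, 0, 0, 0]
}}

```text
time_s: 27.47
ee_pos: [484.3, 11.1, 147.7]
ee_rot: [-179.9, 0.0, 65.9]
force: [-0.3, 0.6, -1.7]
gripper_width: 33.3
```

>>> {"fn": "servo_tool", "kwargs": {
  "motion": [-26.5, -18.4, 0, 0, 0, 0, 0, 0, 0, 0, 0, 0, 0, 0, 0, 0, 0, 0, 0, 0, 0]
}}

```text
time_s: 27.72
ee_pos: [458.3, -7.2, 148.1]
ee_rot: [-179.9, 0.0, 65.8]
force: [0.3, 0.3, -1.2]
gripper_width: 33.5
```

```bash
python3 w.py w10
```

```text
27.7167 [458.3  -7.2 148.1] [-179.9    0.    65.8] [ -2.  12. 112.   0.  56. -68.] [ 0.3  0.3 -1.2] 33.46863771275747
```

View pics/w10.png

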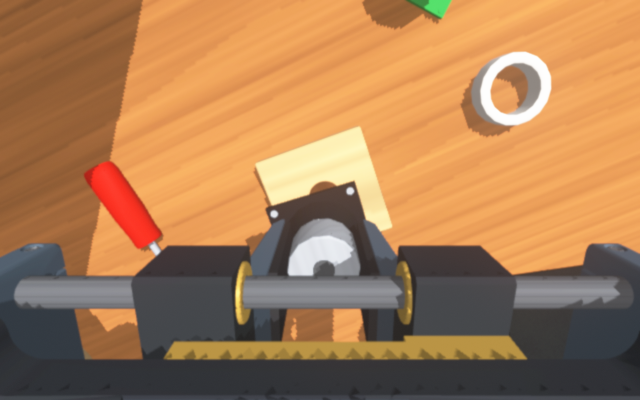

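Small square is upright at (323,255) over the small square board at (325,180). The screwdriver at (125,205) and ring at (512,90) are clear of the gripper. Lowering.

>>> {"fn": "servo_tool", "kwargs": {
  "motion": [1, 0.5, -34, 0, 0, 0, 0, 0, 0, -34, 0, 0, 0, 0, 0, 0, -16, 0, 0, 0, 0, 0, 0, -7, 0, 0, 0, 0, 0, 0, -1, 0, 0, 0, 0, 0, 0, 0, 0, 0, 0, 0, 0, 0, 0, 0, 0, 0, 0, 0, 0, 0, 0, 0, 0, 0]
}}

```text
time_s: 28.43
ee_pos: [462.2, -5.9, 57.5]
ee_rot: [179.8, -0.1, 65.9]
force: [-0.3, -0.6, -1.4]
gripper_width: 33.4
```

>>> {"fn": "servo_tool", "kwargs": {
  "motion": [0, 0, -1, 0, 0, 0, 0, 0, 0, -1, 0, 0, 0, 0, 0, 0, 0, 0, 0, 0, 0]
}}

```text
time_s: 28.68
ee_pos: [461.0, -6.1, 54.7]
ee_rot: [180.0, -0.0, 65.9]
force: [0.4, -0.3, -0.9]
gripper_width: 33.0
```

>>> {"fn": "servo_tool", "kwargs": {
  "motion": [0, 0, -1, 0, 0, 0, 0, 0, 0, -1, 0, 0, 0, 0, 0, 0, 0, 0, 0, 0, 0, 0, 0, 0, 0, 0, 0, 0]
}}

```text
time_s: 29.02
ee_pos: [460.9, -6.1, 52.3]
ee_rot: [-180.0, -0.0, 65.9]
force: [0.2, -0.6, -1.8]
gripper_width: 33.2
```

>>> {"fn": "servo_tool", "kwargs": {
  "motion": [0, 0, -0.7, 0, 0, 0, 0, 0, 0, -0.5, 0, 0, 0, 0, 0, 0, 0, 0, 0, 0, 0]
}}

```text
time_s: 29.27
ee_pos: [460.9, -6.1, 52.3]
ee_rot: [180.0, -0.0, 65.9]
force: [-2.7, 0.1, 9.9]
gripper_width: 33.1
```

Contact. Release, lift, and move aside toward +y so the top camera sees everything.

>>> {"fn": "servo_tool", "kwargs": {
  "motion": [0, 0, 0, 0, 0, 0, 95, 0, 0, 0, 0, 0, 0, 95, 0, 0, 0, 0, 0, 0, 95, 0, 0, 0, 0, 0, 0, 95, 0, 0, 0, 0, 0, 0, 95, 0, 0, 10, 0, 0, 0, 100, 0, 0, 30, 0, 0, 0, 100, 0, 0, 35, 0, 0, 0, 100, 0, 0, 38, 0, 0, 0, 100, 0, 0, 38, 0, 0, 0, 100]
}}

```text
time_s: 30.1
ee_pos: [460.3, -6.0, 203.5]
ee_rot: [-179.9, 0.0, 65.9]
force: [0.7, 0.3, -1.1]
gripper_width: 90.9
```

>>> {"fn": "servo_tool", "kwargs": {
  "motion": [0, 38, 5, 0, 0, 0, 100, 0, 38, 5, 0, 0, 0, 100, 0, 38, 5, 0, 0, 0, 100, 0, 38, 5, 0, 0, 0, 100, -10, 36, 0, 0, 0, 0, 100, -20, 33, 0, 0, 0, 0, 100, -20, 33, 0, 0, 0, 0, 100, -20, 33, 0, 0, 0, 0, 100, -20, 33, 0, 0, 0, 0, 100, -20, 33, 0, 0, 0, 0, 100]
}}

```text
time_s: 30.93
ee_pos: [349.5, 348.3, 222.1]
ee_rot: [180.0, 0.0, 65.9]
force: [0.1, -0.7, 0.9]
gripper_width: 91.4
```

>>> {"fn": "servo_tool", "kwargs": {
  "motion": [-20, 33, 0, 0, 0, 0, 100, -20, 33, 0, 0, 0, 0, 100, -20, 33, 0, 0, 0, 0, 100, -20, 33, 0, 0, 0, 0, 100, -20, 33, 0, 0, 0, 0, 100, 0, 0, 0, 0, 0, 0, 100, 0, 0, 0, 0, 0, 0, 100]
}}

```text
time_s: 31.52
ee_pos: [249.7, 513.1, 221.4]
ee_rot: [180.0, 0.1, 66.1]
force: [0.1, -0.7, -0.8]
gripper_width: 91.3
```

```bash
python3 - <<'E'
from h import *
s=sensors.state(); print(s['time_s'],s['ee_pos'],s['force'])
for n in('top','scene'):
  f=grab_frame(n);cv2.imwrite(f"pics/{n}9.png",f["image"][:,:,::-1])
  for k,c,z in (("SR",(483,334),56),("LR",(642,-129.5),68),("SS",(460.5,-6.3),56),("LS",(491.5,-350.5),68)):
    try: print(n,k,magnet(f,c,z))
    except Exception as e: print(n,k,e)
E
python3 b.py
```

```text
31.5167 [249.6560507  513.06243126 221.36836441] [ 0.07055641 -0.68538963 -0.81820018]
top SR (array([483. , 331.4]), ((483.0150451660156, 332.0500183105469), 16.58598518371582), np.float64(55.9), 114)
top LR (array([ 640.6, -129.7]), ((641.2501831054688, -129.95498657226562), 25.015972137451172), np.float64(68.4), 236)
top SS (array([459.7,  -6.7]), ((459.771728515625, -7.009677886962891), 16.63994026184082), np.float64(56.0), 107)
top LS (array([ 489.2, -349.7]), ((489.24713134765625, -350.8352355957031), 25.23432731628418), np.float64(68.2), 247)
scene SR (array([485.9, 335.3]), ((484.06622314453125, 334.9963073730469), 17.887863159179688), np.float64(55.8), 172)
scene LR (array([ 643. , -125.8]), ((641.1909790039062, -127.42700958251953), 25.81899642944336), np.float64(67.4), 274)
scene SS (array([462.5,  -3. ]), ((461.9140319824219, -4.909657001495361), 17.98720932006836), np.float64(55.4), 121)
scene LS (array([ 491.6, -345.8]), ((490.1522216796875, -348.49151611328125), 26.45523452758789), np.float64(67.2), 187)
top SR ((482.0770263671875, 332.7261962890625), 46.15237045288086
[... 537 characters left out ...]
5.72705078125), 74.23754119873047)  4.1 955
scene SR ((483.638916015625, 335.88616943359375), 46.64692687988281) (array([483.8481016 , 335.41594913]), np.float64(45.57410993061761)) 12.1 706
scene LR ((643.8797607421875, -127.97126770019531), 60.833675384521484) (array([ 643.44413483, -127.45415558]), np.float64(59.48279101712746)) 11.7 758
scene SS ((460.6811218261719, -5.649616241455078), (95.05609130859375, 93.80613708496094), 86.46642303466797)  11.9 607
scene LS ((491.71282958984375, -347.79833984375), (122.39306640625, 122.88015747070312), 4.443819046020508)  11.6 659
scene mat ((670.8839721679688, 142.56875610351562), (82.45531463623047, 114.5986557006836), 72.9673843383789)  4.0 1337
```

View pics/top9.png

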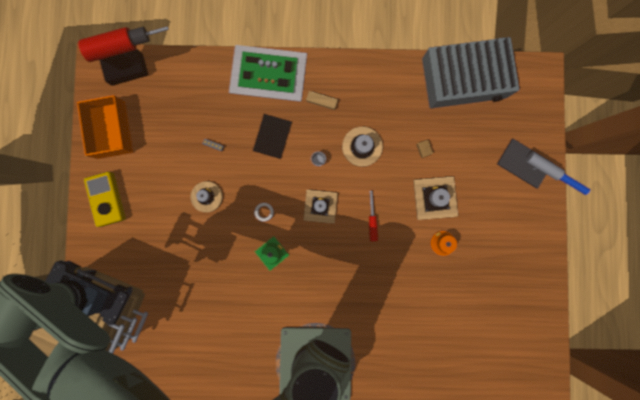

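View pics/scene9.png

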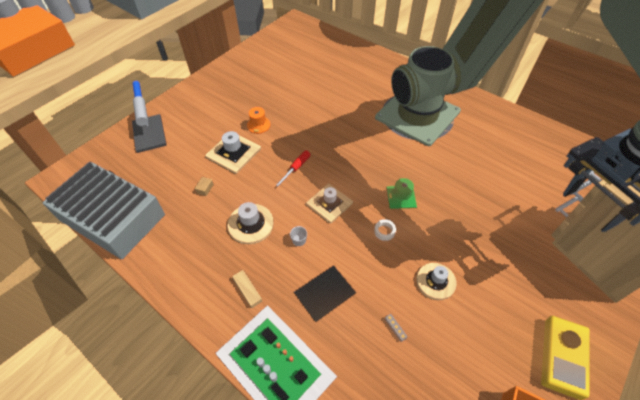

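All four lie on matching boards, within 2–3 mm of centre in both views: small round (206,197), small square (320,205), large round (362,146), large square (438,198). The mat is empty and the look-alikes have not moved. Handing in.

Run:
```python
from workcell import env
print(env.job_done())
```

```text
the job is handed in; nothing more can be done
None
```

All four drivers are on the boards of their own shape and size, and the job was handed in at about 32 s of the 138 s allowed. I parked the small square on the mat, then moved the small round, large round and large square in turn, and last put the small square on its own board.

- **Position:** in both fixed cameras each driver's axis is within about 3 mm of its board's centre (limit 14 mm).
- **Lying flat:** magnet tops read 55–56 mm for the small drivers and 67–68 mm for the large ones. The expected heights are 56 and 68 mm, so they sit flat on the boards.
- **Surroundings:** the mat is empty, the orange and green look-alikes are where they were, and the arm was clear of everything.
- **Forces:** the highest contact force I read was about 10 N, though I only saw readings at the end of each move.
- **Disagreement:** the top and scene cameras differ by about 2–4 mm in absolute position, roughly what the stated calibration error would give. They agree on where each driver sits on its board.

No check failed; handing in gives no verdict, so these are my own measurements.

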